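Drive a seized bushing out of its bearing block

TASK

Take the steel drift out of its stand and, with it, drive the tight brass bushing down through the bearing block, out of its bore and into the receiver below, until it bottoms on the hidden stop; press it home firmly for a moment (15 to 20 N), but never load it, or strike the fixture, with more than 25 N. Then stand the drift back in its stand, let go of it, and leave the other things on the bench alone.

Things in the scene. Friction and masses are not known exactly. Their poses are not given: they have to be found in the camera images.
- fixture: Extraction fixture, fixed. Origin: centre of its underside on the bench, z up, sides along x, y. Dark base 96 x 96 x 10 mm, a square steel receiver 56 x 56 mm up to z = 52 mm, and above it on four posts an aluminium bearing block 84 x 84 mm, z = 64 to 104 mm (post caps at its corners, 35 mm from the middle each way, reach 108 mm). All bores are upright and on its z axis.
- guide_mouth (a point): Middle of the hole in the block's top face. The bore is stepped: 18 mm guide hole with 3 mm chamfer, 14 mm deep, then 25 mm wide to the block's underside 40 mm down. Spring plungers 29 mm below this point grip the bushing: it takes 6 to 17 N to drive it; once its upper face has passed them it comes loose and drops about 5 mm.
- receiver_mouth (a point): Middle of the receiver's upper rim; bore 26 mm. Weaker spring plungers 6 mm down brake the bushing with 1 to 7 N. Out of sight, at an unknown 18 to 30 mm below this point, is the top of the stop: a springy pad, about 5 N per mm, 5 mm travel, on which the bushing bottoms; in the receiver only the stop resists with more than 7 N.
- bushing: Brass bushing, 24 mm in diameter, 24 mm long, lowest 7 mm tapered, with an 8 mm wide blind hole in its upper face (the drift does not enter it). Origin: centre of its lower end, z up. It starts in the wide part of the block's bore, lower end 66 mm above the bench, upper face (90 mm) against the step under the guide hole. Bottomed, its upper face is 46 to 58 mm above the bench.
- drift: Steel drift, upright, 128 mm long, about 0.16 kg. Origin: centre of its lower tip, z along the rod to the handle. Shaft 14 mm in diameter up to z = 78 mm (last 2 mm at the tip tapered), then a dark collar 28 mm in diameter to z = 83 mm, then a round handle 20 mm in diameter to z = 128 mm, to be gripped from above.
- drift_stand: Grey plastic stand, fixed, 60 x 60 mm on a 66 x 66 mm foot, top 56 mm above the bench. Origin: centre of its underside, z up. In its middle an upright hole 17 mm in diameter with a 3 mm chamfer, its floor 6 mm above the bench; the drift stands in it on its tip, collar and handle above.
- control_bottle: Bystander: small amber bottle with a red cap, 29 mm in diameter, 56 mm tall, standing. Origin at its underside.
- pouch: Bystander: flat silvery pouch, 98 x 62 x 7 mm. Origin at its underside.
- cassette: Bystander: flat white test cassette, 70 x 20 x 5 mm. Origin at its underside.
Mind the look-alikes: they are no part of the job. Leave any red look-alike of the drift alone.

How it is judged:
On the way, in this order (a step that is already met when the one before it is completed fails the run):
1. the drift has been lifted clear out of its stand (z of drift in the frame of drift_stand above 0.06 m), for 0.1 s.
2. the bushing is out of the block, upright in the receiver, and the drift presses it firmly (more than 14 N) against the stop (z of bushing in the frame of fixture below 0.038 m and horizontal distance between bushing and fixture below 0.004 m and contact force between drift and bushing above 14 N), for 0.2 s.
At the end, for the whole second after the job is handed in: The bushing rests upright in the receiver (within 4 mm of its axis), its lower end less than 38 mm above the fixture's underside, so wholly out of the block; the drift stands upright in its stand's hole on the floor (tip within 4 mm of it), both at rest and released (z of bushing in the frame of fixture below 0.038 m and horizontal distance between bushing and fixture below 0.004 m and angle between bushing's own z axis and vertical below 0.15 rad and linear speed of each of bushing, drift below 0.02 m/s and z of drift in the frame of drift_stand below 0.01 m and horizontal distance between drift and drift_stand below 0.005 m and angle between drift's own z axis and vertical below 0.1 rad); the robot touches nothing.
It fails at once if the drift loads the bushing with more than 25 N (contact force between drift and bushing above 25 N).
It fails at once if the drift strikes or presses the fixture with more than 25 N (contact force between drift and fixture above 25 N).
It fails at once if the arm or fingers press the fixture with more than 25 N (contact force between the arm and fixture above 25 N).
It fails at once if the amber bottle is moved or tipped (distance of control_bottle from where it was at the start of the episode above 0.02 m or angle between control_bottle's own z axis and vertical above 0.4 rad).
It fails at once if the pouch or the cassette is moved (distance of any of pouch, cassette from where it was at the start of the episode above 0.02 m).
It also fails if it takes over 64 s, if anything falls off the work surface, if the arm or the gripper's body presses on something with over 40 N, if the wrist force passes 120 N, or if a joint passes its speed limit or range.

ROBOT

A 6-joint arm with a two-finger parallel gripper is mounted at the origin on a cart in front of the work surface, level with it; the furniture and walls round the work are solid. World frame = base frame: x ahead of the robot, y to its left, z up, the work surface at z = 0. Lengths are in m, angles in rad, forces in N, time in s.
With the tool pointing down it reaches from about 0.325 to 1 m from the base axis. Payload 5.1 kg.
Tool frame: the origin (TCP) lies on the centre line of the jaws, within the pads' length; the fingertips stand 8 mm ahead of it and the grasp point (between the pads) lies 11 mm behind it (bot.tip_reach is the distance from the TCP to the fingertips, in m); z points along the fingers, y is the line along which they close (so a half turn about z gives the same grasp; the last joint's range is limited). The gripper opens to 85 mm and grips with 20 to 120 N. Pads are 22 mm wide; open, the fingers measure 114 mm over their backs; the gripper's body (76 mm by 85 mm) begins 54 mm behind the grasp point. The pads swing forward as they close: fully open they stand 13 mm farther back than shut.
Start: joints at [-1.339, 0.124, 1.65, -0, 1.367, -0.083], TCP at [0.201, -0.618, 0.239] pointing down, gripper open.
Joint ranges: [-2.61, 2.61], [-1.02, 2.33], [0.03, 2.71], [-1.35, 4.49], [0.32, 2.68], [-2.91, 2.91]. Speed limits (rad/s): [2.57, 2.57, 3.14, 3.14, 3.14, 3.14].

INTERFACE

Orientations are given as a unit quaternion [w, x, y, z].
In Python, from rig import readout, optics, bot gives the robot as it stands.
- The arm moves only by the tool drive_tool, never from a script. Its arguments are lists of equal length, an entry for each row: "turn": the turn, a rotation vector about the tool's x, y, z in degrees, a list of three; "delta_pos": the shift along the tool's x, y, z in cm, a list of three; "jaw": the opening, from -1 (shut) to 1 (fully open). In form: {"turn": [[ax, ay, az], ...], "delta_pos": [[x, y, z], ...], "jaw": [jaw, ...]}. A call has 1 to 5 rows; each row shifts and turns the commanded pose from where the row before left it, along the tool's axes as they then stand; what a row does not reach is not made up. A row lasts 1/10 s, in which the tool goes at most 50 mm and 8.59 degrees, less where a joint would pass 70% of its speed; a pose out of reach is approached as far as the arm can. A call is refused whole if a number of a shift passes 5 or a number of a turn 8.59, either way. A call with a gripper value outside its range is refused whole. The fingers move at their own pace and stop on an object; "force" is the grip in N (left out, the last holds). Time passes only in rows, so rows that do not move let the fingers close. It gives the time, the measured TCP pose, the force, the opening and the grip force at its end, in the units of the state.
- readout.state(): the state, without advancing time (a new reading comes with each control period).
- optics.snapshot(name): name is "side" or "top"; returns the picture (400x640x3 uint8, red, green, blue); there is no depth.
- optics.get_calibration(name): a dict with "fovy" (degrees; the focal length in pixels is half the picture's height over the tangent of half this angle, whatever the lens; pixels are square), "cx", "cy" (the principal point, pixels), "camera_from_world" (4x4, takes a point from world to camera coordinates). Camera axes: x right, y up, looking along -z (the intrinsics and any distortion apply to the point x, -y, -z); pixel columns grow to the right and rows downward; lengths in m; the calibration is good to about 2 mm. A picture is of the moment at which its call begins. get_calibration takes no time and is no camera call.
- bot.hand_in(): hands the job in; it is judged then, once.
The state is a dict: "time": time; "joints": joint angles; "qd": joint speeds; "joint_efforts": joint torques, N m; "eef_pos": TCP position; "tcp_rot": TCP orientation; "ft_force": force on the tool from outside, world axes, zero at the start; "ft_torque": the same for the moment, N m; "grip_width": opening from 0.0 (shut) to 1.0 (fully open); "grasp_force": force on a finger pad.
Only numpy, scipy, OpenCV 4.12 (cv2) and the standard library are available. Lean on these libraries where they do the work, as an engineer would, in place of code of your own. Each camera call takes 0.05 s, during which the arm holds its last target. There are 200 camera calls.

## Working session

There is one attempt and no reset: what is moved stays moved. The work goes in short steps, Python scripts to look and compute and a tool call to move; the robot and the scene stay as the last step left them, time stands still between calls to the robot, and variables do not carry over. Pictures are saved under pics/ and viewed, at most 13 in all, crops included, and the job is handed in when it is done.

Besides the shell and the picture viewer there is one more tool, called after "Call:" as name(argument=value, ...) on one line, values as JSON. drive_tool: Moves the arm, as the interface text tells. Its arguments: {"type":"object","properties":{"turn":{"type":"array","items":{"type":"array","items":{"type":"number"}}},"delta_pos":{"type":"array","items":{"type":"array","items":{"type":"number"}}},"jaw":{"type":"array","items":{"type":"number"}},"force":{"type":"number"}},"required":["turn","delta_pos","jaw"]}

```bash
mkdir -p pics; ls; python3 - <<'E'
from rig import readout, optics, bot
import cv2,numpy as np
for n in ("top","side"):
    im=optics.snapshot(n); cv2.imwrite(f"pics/{n}0.png",im[:,:,::-1])
    c=optics.get_calibration(n); print(n,{k:(np.round(v,4).tolist() if k=="camera_from_world" else v) for k,v in c.items()})
s=readout.state(); print({k:np.round(v,3).tolist() for k,v in s.items()}, bot.tip_reach)
E
```

```text
pics
top {'fovy': 46.54784873387633, 'cx': 319.95252155509473, 'cy': 208.00495613330517, 'camera_from_world': [[0.0179, -0.9998, 0.0047, 0.2978], [0.9968, 0.0182, 0.0778, -0.5698], [-0.0778, 0.0033, 0.997, -0.9034], [0.0, 0.0, 0.0, 1.0]]}
side {'fovy': 44.73689058727129, 'cx': 310.20622850419124, 'cy': 194.2371653374618, 'camera_from_world': [[-0.9984, 0.0514, 0.022, 0.5602], [-0.0017, -0.4225, 0.9064, 0.0355], [0.0559, 0.9049, 0.4219, -1.1753], [0.0, 0.0, 0.0, 1.0]]}
{'time': 0.1, 'joints': [-1.339, 0.124, 1.652, 0.0, 1.368, -0.083], 'qd': [-0.0, -0.001, -0.003, 0.001, 0.001, -0.001], 'joint_efforts': [0.001, -42.493, -36.665, -0.0, 0.004, 0.0], 'eef_pos': [0.201, -0.618, 0.238], 'tcp_rot': [-0.001, 0.988, 0.157, -0.0], 'ft_force': [0.671, 0.469, 0.254], 'ft_torque': [0.029, -0.01, 0.022], 'grasp_force': 0.0, 'grip_width': 0.998} 0.008
```

View pics/top0.png

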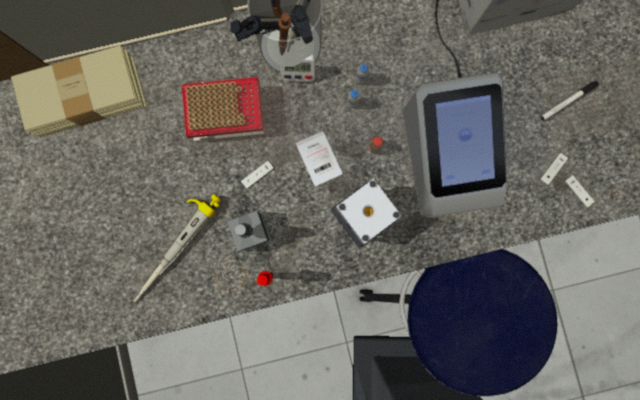

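View pics/side0.png

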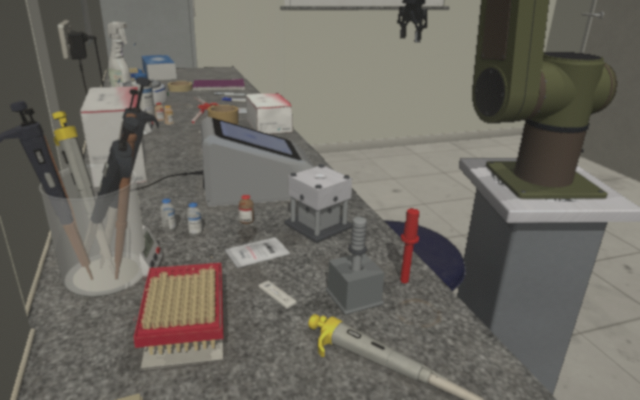

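The top view (0.05 s of cost) shows these things:
- Grey drift in its grey stand: top (243,230), side (358,235).
- Fixture: top (367,211).
- Bottle: top (377,142).
- Pouch: top (319,158).
- Cassette: top (257,174).

Only two things could be the drift: the grey handle at (243,230), and the red look-alike at (264,278), side (410,240). I choose the grey one because it stands in the grey stand.

```bash
cat > h.py <<'E'
import cv2,numpy as np
from rig import readout, optics, bot
def cal(n):
    c=optics.get_calibration(n); f=200/np.tan(np.radians(c["fovy"]/2)); return f,c["cx"],c["cy"],np.array(c["camera_from_world"])
def ray(n,u,v):
    f,cx,cy,T=cal(n); R=T[:3,:3]; o=-R.T@T[:3,3]; d=R.T@np.array([(u-cx)/f,-(v-cy)/f,-1]); return o,d
def onz(n,u,v,z):
    o,d=ray(n,u,v); return o+d*(z-o[2])/d[2]
def proj(n,p):
    f,cx,cy,T=cal(n); q=T[:3,:3]@np.array(p)+T[:3,3]; return cx+f*q[0]/-q[2], cy-f*q[1]/-q[2]
E
python3 - <<'E'
from h import *
t=cv2.imread("pics/top0.png"); s=cv2.imread("pics/side0.png")
a=cv2.resize(t[170:285,215:405],None,fx=4,fy=4,interpolation=cv2.INTER_CUBIC)
cv2.imwrite("pics/crop1.png",a)
b=cv2.resize(s[160:315,280:430],None,fx=3.8,fy=3.8,interpolation=cv2.INTER_CUBIC)
cv2.imwrite("pics/crop2.png",b)
print(ray("top",320,208)[0],ray("side",320,208)[0])
for p,z in(((243,230),.134),((368,211),.104)):
    print(onz("top",*p,z))
hsv=cv2.cvtColor(t,cv2.COLOR_BGR2HSV)
m=cv2.inRange(hsv,(5,90,40),(30,255,255))[195:225,355:385]; n,l,st,c=cv2.connectedComponentsWithStats(m); print(st,c+[355,195])
E
```

```text
[0.4923624  0.31108739 0.94353955] [0.62513629 1.04973746 0.45133289]
[0.51476797 0.44152557 0.134     ]
[0.55405473 0.22124873 0.104     ]
[[  0   0  30  30 836]
 [  9  12   9   9  64]] [[369.60885167 209.39593301]
 [368.078125   210.859375  ]]
```

View pics/crop1.png

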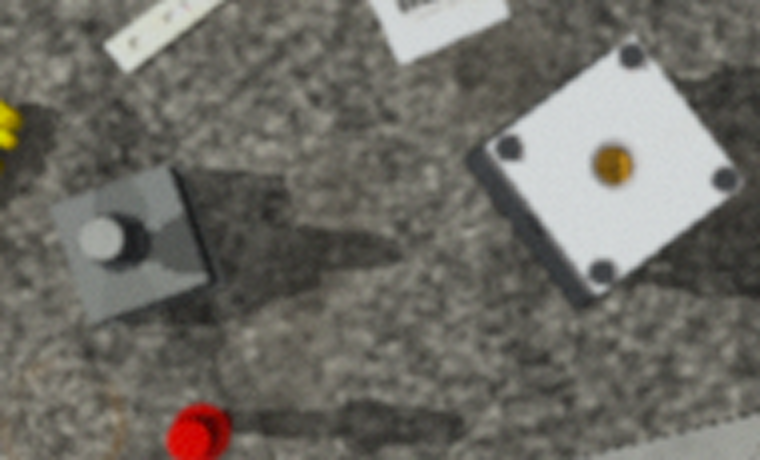

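View pics/crop2.png

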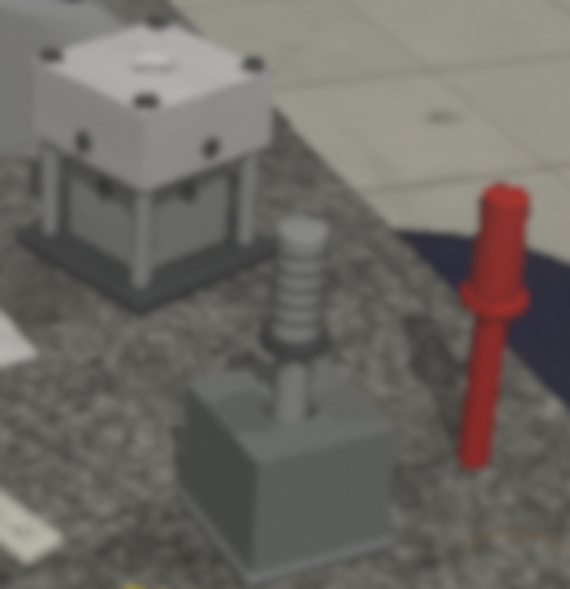

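The crops show the following:
- Grey drift: handle top at top-view (240.4,230) and side-view (360,220.3).
- Stand: top-face centre at top-view (248.2,231).
- Fixture: post caps centred at top-view (369,210.7) and side-view (320,175.7).
- The red one stands apart, so it's the look-alike.

```bash
python3 - <<'E'
from h import *
def t(u,v,x0,y0,k): return ((u+.5)/k-.5+x0,(v+.5)/k-.5+y0)
T=lambda u,v:t(u,v,215,170,4); S=lambda u,v:t(u,v,280,160,3.8)
def tri(a,b):
    o1,d1=ray("top",*a);o2,d2=ray("side",*b)
    A=np.stack([d1,-d2],1); k=np.linalg.lstsq(A,o2-o1,rcond=None)[0]
    return (o1+k[0]*d1+o2+k[1]*d2)/2, np.linalg.norm(o1+k[0]*d1-o2-k[1]*d2)
h=(T(102,240),S(304,229)); print("handle",onz("top",*h[0],.134),onz("side",*h[1],.134),tri(*h))
ct=[(631,56),(725,180),(602,271),(510,148)]; cs=[(52,55),(157,20),(254,64),(147,101)]
for (z,a,b) in ((.108,np.mean(ct,0),np.mean(cs,0)),):
    print("fix",onz("top",*T(*a),z),onz("side",*S(*b),z),tri(T(*a),S(*b)))
print("hole",onz("top",*T(613,165),.104),onz("side",*S(153,62),.104))
P=[onz("top",*T(*c),.108) for c in ct]; print(np.round(P,4).tolist())
e=P[1]-P[0]; print("yaw",np.degrees(np.arctan2(e[1],e[0])),np.linalg.norm(e))
st=[(52,210),(172,167),(213,280),(97,323)]
P=[onz("top",*T(*c),.056) for c in st]; print("stand",np.mean(P,0),[np.linalg.norm(P[i]-P[i-1]) for i in range(4)]);e=P[1]-P[0];print(np.degrees(np.arctan2(e[1],e[0])))
ss=[(190,380),(258,463),(395,418),(316,362)];
print("stand side",np.mean([onz("side",*S(*c),.056) for c in ss],0))
s=readout.state();from scipy.spatial.transform import Rotation as R
q=s["tcp_rot"];print(R.from_quat([q[1],q[2],q[3],q[0]]).as_matrix().round(3))
b=onz("top",377,142,.056);print("bottle",b)
E
```

```text
handle [0.51532913 0.44653959 0.134     ] [0.51833562 0.4542397  0.134     ] (array([0.5162305 , 0.44705153, 0.13009548]), np.float64(0.0016062704827511443))
fix [0.55458018 0.22010683 0.108     ] [0.55795786 0.23206901 0.108     ] (array([0.55594972, 0.21938995, 0.10254473]), np.float64(0.0019349108217283203))
hole [0.55427755 0.22147743 0.104     ] [0.55710566 0.2250487  0.104     ]
[[0.6036, 0.2142, 0.108], [0.5481, 0.1714, 0.108], [0.5062, 0.2264, 0.108], [0.5608, 0.2684, 0.108]]
yaw -142.30065858412033 0.07010737715111438
stand [0.51550549 0.44451781 0.056     ] [np.float64(0.05809348492356284), np.float64(0.060602533954129185), np.float64(0.057512284497992956), np.float64(0.058542189340667655)]
-69.11826098209279
stand side [0.51846461 0.45180474 0.056     ]
[[ 0.951  0.31  -0.   ]
 [ 0.31  -0.951  0.002]
 [ 0.    -0.002 -1.   ]]
bottle [0.69190083 0.19999466 0.056     ]
```

Call:
drive_tool(turn=[[0,0,0],[0,0,0],[0,0,0],[0,0,0],[0,0,0]], delta_pos=[[2.5,-3.2,-2],[2.9,-3.7,0],[2.9,-3.7,0],[2.9,-3.7,0],[2.9,-3.7,0]], jaw=[0.3,0.3,0.3,0.3,0.3], force=60)

```text
time: 0.6
eef_pos: [0.2797, -0.4013, 0.2587]
tcp_rot: [-0.0, 0.988, 0.156, -0.0]
ft_force: [1.5, 0.6, 0.3]
grip_width: 0.647
grasp_force: 0.0
```

Call:
drive_tool(turn=[[0,0,0],[0,0,0],[0,0,0],[0,0,0],[0,0,0]], delta_pos=[[2.9,-3.7,0],[2.9,-3.7,0],[2.9,-3.7,0],[2.9,-3.7,0],[2.9,-3.7,0]], jaw=[0.3,0.3,0.3,0.3,0.3])

```text
time: 1.1
eef_pos: [0.3601, -0.1805, 0.259]
tcp_rot: [-0.0, 0.988, 0.156, 0.0]
ft_force: [0.9, 0.1, 0.5]
grip_width: 0.648
grasp_force: 0.0
```

Call:
drive_tool(turn=[[0,0,0],[0,0,0],[0,0,0],[0,0,0],[0,0,0]], delta_pos=[[2.9,-3.7,0],[2.9,-3.7,0],[2.9,-3.7,0],[2.9,-3.7,0],[0,0,0]], jaw=[0.3,0.3,0.3,0.3,0.3])

```text
time: 1.6
eef_pos: [0.4251, -0.0011, 0.2589]
tcp_rot: [-0.001, 0.987, 0.161, -0.0]
ft_force: [-0.5, -1.6, -0.6]
grip_width: 0.652
grasp_force: 0.0
```

Call:
drive_tool(turn=[[0,0,0],[0,0,0],[0,0,0],[0,0,0],[0,0,0]], delta_pos=[[2.25,-3.97,0],[2.25,-3.97,0],[2.25,-3.97,0],[2.25,-3.97,0],[2.25,-3.97,0]], jaw=[0.3,0.3,0.3,0.3,0.3])

```text
time: 2.1
eef_pos: [0.4701, 0.219, 0.259]
tcp_rot: [0.0, 0.988, 0.157, -0.0]
ft_force: [0.6, -1.0, 0.9]
grip_width: 0.649
grasp_force: 0.0
```

Call:
drive_tool(turn=[[0,0,0],[0,0,0],[0,0,0],[0,0,0],[0,0,0]], delta_pos=[[2.25,-3.97,0],[2.25,-3.97,0],[2.25,-3.97,0],[2.25,-3.97,0],[2.25,-3.97,0]], jaw=[0.3,0.3,0.3,0.3,0.3])

```text
time: 2.6
eef_pos: [0.5161, 0.4424, 0.2586]
tcp_rot: [0.0, 0.988, 0.156, -0.0]
ft_force: [1.4, 0.0, -0.1]
grip_width: 0.649
grasp_force: 0.0
```

Call:
drive_tool(turn=[[0,0,0],[0,0,0],[0,0,0]], delta_pos=[[0,0,0],[0,0,0],[0,0,0]], jaw=[0.3,0.3,0.3])

```text
time: 2.9
eef_pos: [0.5158, 0.4402, 0.259]
tcp_rot: [0.0, 0.988, 0.156, -0.0]
ft_force: [-0.0, 0.2, -0.8]
grip_width: 0.655
grasp_force: 0.0
```

```bash
cat >> h.py <<'E'
from scipy.spatial.transform import Rotation as Ro
def rel(p):
    s=readout.state();q=s["tcp_rot"];R=Ro.from_quat([q[1],q[2],q[3],q[0]]).as_matrix()
    print("pos",np.round(s["eef_pos"],4),"zaxis",R[:,2].round(4),"tool delta cm",(R.T@(np.array(p)-s["eef_pos"])*100).round(3),"ft",np.round(s["ft_force"],2),np.round(s["ft_torque"],3),"j",np.round(s["joints"],2),"t",round(s["time"],2))
E
python3 - <<'E'
from h import *
rel((.516,.446,.103))
E
```

```text
pos [0.5158 0.4402 0.259 ] zaxis [-5.e-04 -9.e-04 -1.e+00] tool delta cm [ 0.211 -0.557 15.596] ft [-0.05  0.25 -0.84] [-0.02  -0.002  0.014] j [ 0.63  0.17  1.56 -0.    1.41  1.88] t 2.9
```

Call:
drive_tool(turn=[[0,0,0],[0,0,0],[0,0,0],[0,0,0],[0,0,0]], delta_pos=[[0.2,-0.56,3],[0,0,4],[0,0,4],[0,0,3],[0,0,1.6]], jaw=[0.3,0.3,0.3,0.3,0.3])

```text
time: 3.4
eef_pos: [0.5146, 0.4446, 0.1001]
tcp_rot: [0.001, 0.988, 0.156, -0.002]
ft_force: [-0.2, -0.8, -1.3]
grip_width: 0.652
grasp_force: 0.0
```

Call:
drive_tool(turn=[[0,0,0],[0,0,0]], delta_pos=[[0,0,0],[0,0,0]], jaw=[0.3,0.3])

```text
time: 3.6
eef_pos: [0.5168, 0.4472, 0.1051]
tcp_rot: [-0.001, 0.988, 0.156, 0.001]
ft_force: [0.1, -1.0, 0.5]
grip_width: 0.653
grasp_force: 0.0
```

```bash
python3 - <<'E'
from h import *
rel((.516,.446,.103))
s=optics.snapshot("side")[:,:,::-1]
cv2.imwrite("pics/c3.png",cv2.resize(s[140:315,280:430],None,fx=3.4,fy=3.4,interpolation=cv2.INTER_CUBIC))
E
```

```text
pos [0.5168 0.4472 0.1051] zaxis [ 0.0018  0.0013 -1.    ] tool delta cm [-0.109  0.091  0.21 ] ft [ 0.09 -1.02  0.47] [ 0.047  0.001 -0.004] j [ 0.63  0.3   1.68 -0.    1.16  1.89] t 3.6
```

View pics/c3.png

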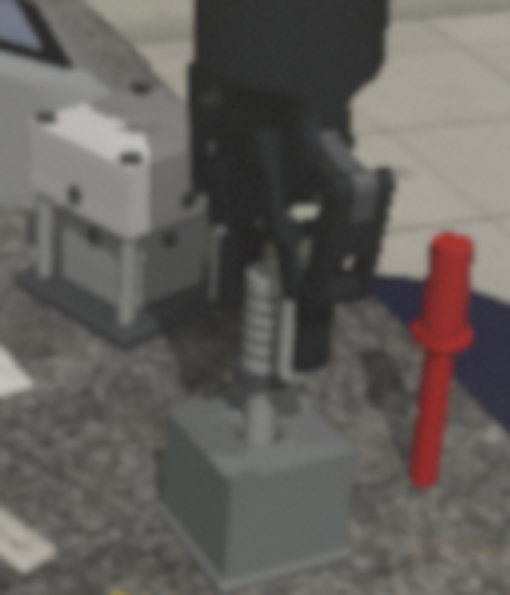

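```bash
python3 - <<'E'
from h import *
s=readout.state();q=s["tcp_rot"];R=Ro.from_quat([q[1],q[2],q[3],q[0]]).as_matrix();p=np.array(s["eef_pos"])
for o in [(0,0,0),(0,0,-.011),(0,.028,0.0),(0,-.028,0),(.011,-.028,0),(-.011,-.028,0),(0,-.04,0)]:
    u,v=proj("side",p+R@np.array(o)); print(o,round((u-280)*3.4),round((v-140)*3.4))
print("drift top",[round(((a-b)*3.4)) for a,b in zip(proj("side",(.516,.4465,.134)),(280,140))])
E
```

```text
(0, 0, 0) 267 323
(0, 0, -0.011) 269 300
(0, 0.028, 0.0) 239 293
(0, -0.028, 0) 297 355
(0.011, -0.028, 0) 273 360
(-0.011, -0.028, 0) 321 351
(0, -0.04, 0) 311 370
drift top [274, 263]
```

The near finger shows at crop (308,340) and the handle at (262,300), about 3 mm towards tool +x. I'll shift a little and grip.

Call:
drive_tool(turn=[[0,0,0],[0,0,0],[0,0,0],[0,0,0],[0,0,0]], delta_pos=[[0.25,0,0],[0,0,0],[0,0,0],[0,0,0],[0,0,0]], jaw=[0.3,-0.2,-1,-1,-1])

```text
time: 4.15
eef_pos: [0.5186, 0.4485, 0.1043]
tcp_rot: [-0.0, 0.988, 0.157, 0.001]
ft_force: [-0.5, -0.5, 3.5]
grip_width: 0.218
grasp_force: 58.4
```

Call:
drive_tool(turn=[[0,0,0],[0,0,0],[0,0,0],[0,0,0],[0,0,0]], delta_pos=[[0,0,0],[0,0,0],[0,0,0],[0,0,0],[0,0,0]], jaw=[-1,-1,-1,-1,-1])

```text
time: 4.65
eef_pos: [0.5186, 0.4485, 0.1043]
tcp_rot: [-0.0, 0.988, 0.157, 0.001]
ft_force: [-0.7, -0.5, 6.2]
grip_width: 0.219
grasp_force: 58.4
```

```bash
python3 - <<'E'
from h import *
rel((.516,.446,.103)); 
for i in range(3): optics.snapshot("side"); rel((.516,.446,.103))
E
```

```text
pos [0.5186 0.4485 0.1043] zaxis [ 0.0011  0.001  -1.    ] tool delta cm [-0.326  0.155  0.129] ft [-0.67 -0.48  6.19] [-0.038  0.131 -0.036] j [0.63 0.31 1.67 0.   1.16 1.89] t 4.65
pos [0.5186 0.4485 0.1043] zaxis [ 0.0012  0.001  -1.    ] tool delta cm [-0.326  0.156  0.132] ft [-1.29 -0.64  5.07] [ 0.009  0.1   -0.016] j [0.63 0.31 1.67 0.   1.16 1.89] t 4.7
pos [0.5186 0.4485 0.1043] zaxis [ 0.0011  0.001  -1.    ] tool delta cm [-0.327  0.156  0.128] ft [ 0.66 -0.09  4.62] [ 0.043  0.104 -0.029] j [0.63 0.31 1.67 0.   1.16 1.89] t 4.75
pos [0.5186 0.4485 0.1043] zaxis [ 0.0011  0.001  -1.    ] tool delta cm [-0.327  0.157  0.133] ft [-0.54 -0.39  5.56] [0.028 0.103 0.019] j [0.63 0.31 1.67 0.   1.16 1.89] t 4.8
```

Call:
drive_tool(turn=[[0,0,0],[0,0,0],[0,0,0],[0,0,0],[0,0,0]], delta_pos=[[0,0,0],[0,0,-2],[0,0,-3],[0,0,-3],[0,0,-3]], jaw=[-1,-1,-1,-1,-1], force=100)

```text
time: 5.3
eef_pos: [0.5174, 0.4474, 0.2122]
tcp_rot: [0.001, 0.988, 0.157, -0.002]
ft_force: [0.3, 0.7, -2.0]
grip_width: 0.209
grasp_force: 98.0
```

Call:
drive_tool(turn=[[0,0,0],[0,0,0],[0,0,0],[0,0,0],[0,0,0]], delta_pos=[[0,0,-3],[0,0,-1],[0,0,0],[0,0,0],[0,0,0]], jaw=[-1,-1,-1,-1,-1])

```text
time: 5.8
eef_pos: [0.5172, 0.4473, 0.25]
tcp_rot: [0.001, 0.988, 0.157, -0.002]
ft_force: [-0.0, 0.5, -3.2]
grip_width: 0.215
grasp_force: 98.1
```

```bash
python3 - <<'E'
from h import *
s=optics.snapshot("side")[:,:,::-1]
cv2.imwrite("pics/c4.png",cv2.resize(s[80:315,270:430],None,fx=2.5,fy=2.5,interpolation=cv2.INTER_CUBIC))
rel((.5575,.222,.259))
E
```

```text
pos [0.5173 0.4474 0.2502] zaxis [-0.0036 -0.0027 -1.    ] tool delta cm [-3.164 22.681 -0.829] ft [ 0.67 -0.78 -1.84] [ 0.015 -0.045  0.065] j [0.63 0.19 1.55 0.   1.4  1.89] t 5.85
```

View pics/c4.png

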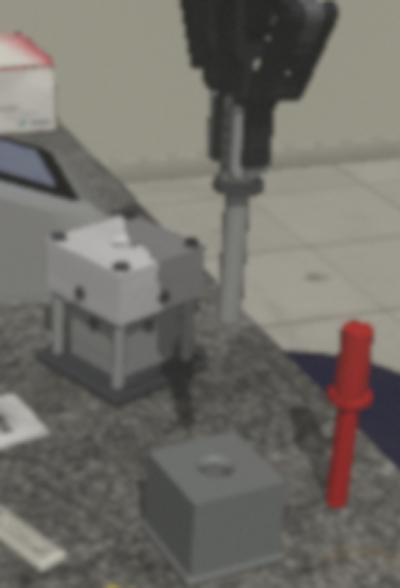

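```bash
python3 - <<'E'
from h import *
S=lambda u,v:((u+.5)/2.5-.5+270,(v+.5)/2.5-.5+80)
print("stand hole side",onz("side",*S(217,466),.056))
print("tip side",onz("side",*S(230,319),.152),"proj tcp-down", proj("side",(.5173,.4474,.152)),S(230,319))
print("collar",S(238,185),proj("side",(.5173,.4474,.2325)))
t=optics.snapshot("top")[:,:,::-1]; cv2.imwrite("pics/t5.png",t)
a=cv2.resize(t[170:285,215:405],None,fx=4,fy=4,interpolation=cv2.INTER_CUBIC); cv2.imwrite("pics/c5.png",a)
E
```

```text
stand hole side [0.51752918 0.45191655 0.056     ]
tip side [0.51614687 0.45094515 0.152     ] proj tcp-down (np.float64(360.50425669951045), np.float64(206.16617653908963)) (361.7, 207.3)
collar (364.9, 153.7) (np.float64(364.5000962730941), np.float64(151.6851755672072))
```

View pics/c5.png

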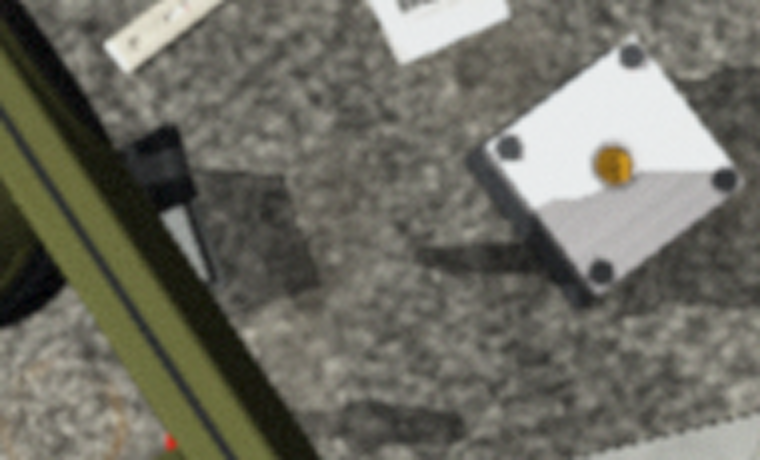

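The top view shows the hole at crop (613,165), same as before. I'll carry the drift over the fixture.

Call:
drive_tool(turn=[[0,0,0],[0,0,0],[0,0,0],[0,0,0],[0,0,0]], delta_pos=[[-0.5,3.5,0],[-0.6,4,0],[-0.6,4,0],[-0.6,4,0],[-0.5,4,0]], jaw=[-1,-1,-1,-1,-1])

```text
time: 6.4
eef_pos: [0.5516, 0.2524, 0.2522]
tcp_rot: [0.0, 0.988, 0.157, -0.001]
ft_force: [0.3, 0.5, -1.9]
grip_width: 0.209
grasp_force: 98.3
```

Call:
drive_tool(turn=[[0,0,0],[0,0,0],[0,0,0],[0,0,0],[0,0,0]], delta_pos=[[-0.4,3.15,0],[0,0,0],[0,0,0],[0,0,0],[0,0,0]], jaw=[-1,-1,-1,-1,-1])

```text
time: 6.9
eef_pos: [0.5576, 0.2238, 0.253]
tcp_rot: [-0.0, 0.988, 0.157, -0.0]
ft_force: [0.1, -0.6, -1.4]
grip_width: 0.209
grasp_force: 98.4
```

```bash
python3 - <<'E'
from h import *
for i in range(4): optics.snapshot("side")
s=optics.snapshot("side")[:,:,::-1]
cv2.imwrite("pics/c6.png",cv2.resize(s[60:260,240:400],None,fx=3,fy=3,interpolation=cv2.INTER_CUBIC))
rel((.557,.2222,.25))
E
```

```text
pos [0.5578 0.2234 0.2533] zaxis [-1.e-04 -0.e+00 -1.e+00] tool delta cm [-0.108  0.087  0.326] ft [ 0.54  0.02 -1.71] [ 0.017 -0.025 -0.035] j [0.29 0.01 1.75 0.   1.39 1.55] t 7.15
```

View pics/c6.png

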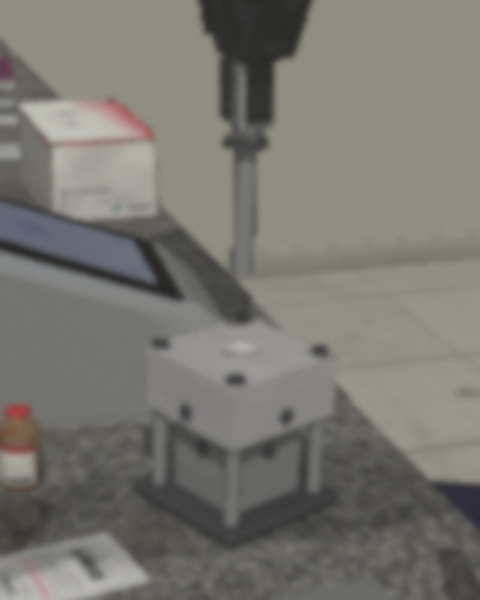

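```bash
python3 - <<'E'
from h import *
S=lambda u,v:((u+.5)/3-.5+240,(v+.5)/3-.5+60)
print("hole",S(240,349),"tip",S(242,275))
for p in [(.557,.2222,.155),(.557,.2222,.104),(.5578,.2234,.155),(.5578,.2234,.104)]: print(p,np.round(proj("side",p),1))
print(onz("side",*S(242,275),.155),onz("side",*S(240,349),.104))
E
```

```text
hole (319.6666666666667, 176.0) tip (320.3333333333333, 151.33333333333331)
(0.557, 0.2222, 0.155) [320.7 149.3]
(0.557, 0.2222, 0.104) [319.8 175.3]
(0.5578, 0.2234, 0.155) [320.3 149.5]
(0.5578, 0.2234, 0.104) [319.5 175.6]
[0.55843029 0.23298075 0.155     ] [0.55754487 0.22529902 0.104     ]
```

Call:
drive_tool(turn=[[0,0,0],[0,0,0],[0,0,0],[0,0,0],[0,0,0]], delta_pos=[[-0.08,0.06,1.5],[0,0,1.5],[0,0,1],[0,0,0.4],[0,0,0]], jaw=[-1,-1,-1,-1,-1])

```text
time: 7.65
eef_pos: [0.5566, 0.2217, 0.2077]
tcp_rot: [0.0, 0.988, 0.157, -0.001]
ft_force: [0.5, -0.2, -2.1]
grip_width: 0.205
grasp_force: 98.4
```

Call:
drive_tool(turn=[[0,0,0],[0,0,0],[0,0,0],[0,0,0],[0,0,0]], delta_pos=[[0,0,0.2],[0,0,0.2],[0,0,0.2],[0,0,0.2],[0,0,0]], jaw=[-1,-1,-1,-1,-1])

```text
time: 8.15
eef_pos: [0.5572, 0.2219, 0.2011]
tcp_rot: [0.0, 0.988, 0.157, -0.0]
ft_force: [-0.7, -0.2, -1.8]
grip_width: 0.211
grasp_force: 98.4
```

```bash
python3 - <<'E'
from h import *
rel((.557,.2225,.191))
E
```

```text
pos [0.5572 0.2219 0.2011] zaxis [-4.e-04 -1.e-04 -1.e+00] tool delta cm [-1.000e-03 -6.200e-02  1.006e+00] ft [-0.69 -0.17 -1.79] [-0.013  0.008  0.003] j [0.29 0.04 1.8  0.   1.3  1.55] t 8.15
```

Call:
drive_tool(turn=[[0,0,0],[0,0,0],[0,0,0],[0,0,0],[0,0,0]], delta_pos=[[0,-0.03,0.15],[0,0,0.15],[0,0,0.1],[0,0,0],[0,0,0]], jaw=[-1,-1,-1,-1,-1])

```text
time: 8.65
eef_pos: [0.5572, 0.2223, 0.1973]
tcp_rot: [-0.0, 0.988, 0.157, -0.0]
ft_force: [-0.4, -0.0, -2.2]
grip_width: 0.207
grasp_force: 98.4
```

```bash
python3 - <<'E'
from h import *
rel((.557,.2225,.191))
E
```

```text
pos [0.5572 0.2223 0.1973] zaxis [-1.e-04  0.e+00 -1.e+00] tool delta cm [-0.013 -0.028  0.626] ft [-0.36 -0.05 -2.22] [-0.018  0.01   0.043] j [0.29 0.04 1.81 0.   1.29 1.55] t 8.65
```

Call:
drive_tool(turn=[[0,0,0],[0,0,0],[0,0,0],[0,0,0],[0,0,0]], delta_pos=[[0,0,0.15],[0,0,0.15],[0,0,0.1],[0,0,0],[0,0,0]], jaw=[-1,-1,-1,-1,-1])

```text
time: 9.15
eef_pos: [0.5572, 0.2223, 0.1932]
tcp_rot: [-0.0, 0.988, 0.157, -0.0]
ft_force: [-0.7, -0.4, -2.1]
grip_width: 0.212
grasp_force: 98.4
```

```bash
python3 - <<'E'
from h import *
rel((.557,.2225,.191))
E
```

```text
pos [0.5572 0.2223 0.1932] zaxis [-2.e-04 -0.e+00 -1.e+00] tool delta cm [-0.012 -0.03   0.223] ft [-0.68 -0.39 -2.09] [-0.022  0.026  0.003] j [0.29 0.05 1.81 0.   1.28 1.55] t 9.15
```

Call:
drive_tool(turn=[[0,0,0],[0,0,0],[0,0,0],[0,0,0],[0,0,0]], delta_pos=[[0,0,0.1],[0,0,0.1],[0,0,0.1],[0,0,0.1],[0,0,0]], jaw=[-1,-1,-1,-1,-1])

```text
time: 9.65
eef_pos: [0.5571, 0.2222, 0.1891]
tcp_rot: [0.0, 0.988, 0.157, -0.0]
ft_force: [-1.2, 0.3, -1.7]
grip_width: 0.21
grasp_force: 98.4
```

Call:
drive_tool(turn=[[0,0,0],[0,0,0]], delta_pos=[[0,0,0.1],[0,0,0]], jaw=[-1,-1])

```text
time: 9.85
eef_pos: [0.5573, 0.2223, 0.1885]
tcp_rot: [-0.0, 0.988, 0.157, 0.0]
ft_force: [0.4, 0.7, -1.2]
grip_width: 0.211
grasp_force: 98.5
```

Call:
drive_tool(turn=[[0,0,0],[0,0,0]], delta_pos=[[0,0,0.1],[0,0,0]], jaw=[-1,-1])

```text
time: 10.05
eef_pos: [0.5576, 0.2224, 0.1883]
tcp_rot: [-0.0, 0.988, 0.157, 0.001]
ft_force: [-0.5, -0.5, 3.0]
grip_width: 0.212
grasp_force: 98.6
```

Call:
drive_tool(turn=[[0,0,0],[0,0,0]], delta_pos=[[0,0,0.1],[0,0,0]], jaw=[-1,-1])

```text
time: 10.25
eef_pos: [0.5579, 0.2225, 0.1879]
tcp_rot: [-0.0, 0.988, 0.157, 0.001]
ft_force: [-1.1, -0.4, 5.1]
grip_width: 0.206
grasp_force: 98.8
```

Call:
drive_tool(turn=[[0,0,0],[0,0,0]], delta_pos=[[0,0,0.1],[0,0,0]], jaw=[-1,-1])

```text
time: 10.45
eef_pos: [0.558, 0.2225, 0.1869]
tcp_rot: [-0.0, 0.988, 0.157, 0.001]
ft_force: [-1.6, -0.6, 6.6]
grip_width: 0.207
grasp_force: 98.8
```

Call:
drive_tool(turn=[[0,0,0],[0,0,0]], delta_pos=[[0,0,0.1],[0,0,0]], jaw=[-1,-1])

```text
time: 10.65
eef_pos: [0.558, 0.2225, 0.186]
tcp_rot: [-0.0, 0.988, 0.157, 0.001]
ft_force: [-0.8, -0.1, 6.4]
grip_width: 0.205
grasp_force: 98.9
```

Call:
drive_tool(turn=[[0,0,0],[0,0,0],[0,0,0],[0,0,0]], delta_pos=[[0,0,0.1],[0,0,0.1],[0,0,0.1],[0,0,0]], jaw=[-1,-1,-1,-1])

```text
time: 11.05
eef_pos: [0.558, 0.2225, 0.183]
tcp_rot: [-0.0, 0.988, 0.157, 0.001]
ft_force: [-0.7, 0.9, 4.9]
grip_width: 0.211
grasp_force: 98.9
```

Call:
drive_tool(turn=[[0,0,0],[0,0,0],[0,0,0],[0,0,0]], delta_pos=[[0,0,0.1],[0,0,0.1],[0,0,0.1],[0,0,0]], jaw=[-1,-1,-1,-1])

```text
time: 11.45
eef_pos: [0.558, 0.2225, 0.18]
tcp_rot: [-0.0, 0.988, 0.157, 0.001]
ft_force: [-1.5, -0.7, 5.6]
grip_width: 0.205
grasp_force: 98.9
```

Call:
drive_tool(turn=[[0,0,0],[0,0,0],[0,0,0],[0,0,0]], delta_pos=[[0,0,0.1],[0,0,0.1],[0,0,0.1],[0,0,0]], jaw=[-1,-1,-1,-1])

```text
time: 11.85
eef_pos: [0.558, 0.2225, 0.1769]
tcp_rot: [-0.0, 0.988, 0.157, 0.001]
ft_force: [-0.7, 0.4, 5.5]
grip_width: 0.209
grasp_force: 98.9
```

Call:
drive_tool(turn=[[0,0,0],[0,0,0],[0,0,0]], delta_pos=[[0,0,0.1],[0,0,0.1],[0,0,0]], jaw=[-1,-1,-1])

```text
time: 12.15
eef_pos: [0.558, 0.2225, 0.175]
tcp_rot: [-0.0, 0.988, 0.157, 0.001]
ft_force: [-1.0, -1.1, 6.1]
grip_width: 0.212
grasp_force: 98.9
```

Call:
drive_tool(turn=[[0,0,0],[0,0,0],[0,0,0]], delta_pos=[[0,0,0.1],[0,0,0.1],[0,0,0]], jaw=[-1,-1,-1])

```text
time: 12.45
eef_pos: [0.5568, 0.2221, 0.1703]
tcp_rot: [0.0, 0.988, 0.157, -0.001]
ft_force: [0.1, -0.2, -1.9]
grip_width: 0.209
grasp_force: 98.9
```

Call:
drive_tool(turn=[[0,0,0],[0,0,0],[0,0,0]], delta_pos=[[0,0,0.1],[0,0,0.1],[0,0,0]], jaw=[-1,-1,-1])

```text
time: 12.75
eef_pos: [0.5569, 0.2221, 0.1685]
tcp_rot: [0.0, 0.988, 0.157, -0.001]
ft_force: [-0.3, 0.1, -2.2]
grip_width: 0.207
grasp_force: 98.9
```

Call:
drive_tool(turn=[[0,0,0],[0,0,0],[0,0,0]], delta_pos=[[0,0,0.1],[0,0,0.1],[0,0,0]], jaw=[-1,-1,-1])

```text
time: 13.05
eef_pos: [0.5571, 0.2223, 0.1671]
tcp_rot: [0.0, 0.988, 0.157, -0.0]
ft_force: [0.3, 0.3, -2.1]
grip_width: 0.211
grasp_force: 98.9
```

Call:
drive_tool(turn=[[0,0,0],[0,0,0],[0,0,0]], delta_pos=[[0,0,0.1],[0,0,0.1],[0,0,0]], jaw=[-1,-1,-1])

```text
time: 13.35
eef_pos: [0.5571, 0.2222, 0.1651]
tcp_rot: [0.0, 0.988, 0.157, -0.0]
ft_force: [-0.1, 0.1, -1.8]
grip_width: 0.207
grasp_force: 98.9
```

Call:
drive_tool(turn=[[0,0,0],[0,0,0],[0,0,0]], delta_pos=[[0,0,0.1],[0,0,0.1],[0,0,0]], jaw=[-1,-1,-1])

```text
time: 13.65
eef_pos: [0.5571, 0.2222, 0.1631]
tcp_rot: [0.0, 0.988, 0.157, -0.0]
ft_force: [0.7, -0.0, -2.4]
grip_width: 0.212
grasp_force: 98.9
```

Call:
drive_tool(turn=[[0,0,0],[0,0,0],[0,0,0]], delta_pos=[[0,0,0.1],[0,0,0.1],[0,0,0]], jaw=[-1,-1,-1])

```text
time: 13.95
eef_pos: [0.5575, 0.2224, 0.1617]
tcp_rot: [-0.0, 0.988, 0.157, 0.0]
ft_force: [0.6, 0.9, -0.2]
grip_width: 0.207
grasp_force: 98.9
```

Call:
drive_tool(turn=[[0,0,0],[0,0,0],[0,0,0]], delta_pos=[[0,0,0.1],[0,0,0.1],[0,0,0]], jaw=[-1,-1,-1])

```text
time: 14.25
eef_pos: [0.5572, 0.2223, 0.1591]
tcp_rot: [0.0, 0.988, 0.157, 0.0]
ft_force: [0.4, -0.3, -0.4]
grip_width: 0.209
grasp_force: 98.9
```

Braking at about 1.5 N now. I'll keep creeping towards the stop.

Call:
drive_tool(turn=[[0,0,0],[0,0,0],[0,0,0]], delta_pos=[[0,0,0.1],[0,0,0.1],[0,0,0]], jaw=[-1,-1,-1])

```text
time: 14.55
eef_pos: [0.5572, 0.2222, 0.157]
tcp_rot: [0.0, 0.988, 0.157, -0.0]
ft_force: [-0.1, 0.3, -0.5]
grip_width: 0.21
grasp_force: 98.9
```

Call:
drive_tool(turn=[[0,0,0],[0,0,0],[0,0,0]], delta_pos=[[0,0,0.1],[0,0,0.1],[0,0,0]], jaw=[-1,-1,-1])

```text
time: 14.85
eef_pos: [0.5572, 0.2222, 0.155]
tcp_rot: [0.0, 0.988, 0.157, -0.0]
ft_force: [1.1, -0.3, -0.5]
grip_width: 0.209
grasp_force: 98.9
```

Call:
drive_tool(turn=[[0,0,0],[0,0,0],[0,0,0]], delta_pos=[[0,0,0.1],[0,0,0.1],[0,0,0]], jaw=[-1,-1,-1])

```text
time: 15.15
eef_pos: [0.5572, 0.2222, 0.153]
tcp_rot: [0.0, 0.988, 0.157, -0.0]
ft_force: [2.1, 0.4, -1.8]
grip_width: 0.208
grasp_force: 98.9
```

Call:
drive_tool(turn=[[0,0,0],[0,0,0],[0,0,0]], delta_pos=[[0,0,0.1],[0,0,0.1],[0,0,0]], jaw=[-1,-1,-1])

```text
time: 15.45
eef_pos: [0.5572, 0.2222, 0.1511]
tcp_rot: [0.0, 0.988, 0.157, -0.0]
ft_force: [-0.1, 0.7, -1.9]
grip_width: 0.212
grasp_force: 98.9
```

Call:
drive_tool(turn=[[0,0,0],[0,0,0],[0,0,0]], delta_pos=[[0,0,0.1],[0,0,0.1],[0,0,0]], jaw=[-1,-1,-1])

```text
time: 15.75
eef_pos: [0.5572, 0.2223, 0.1491]
tcp_rot: [-0.0, 0.988, 0.157, -0.0]
ft_force: [0.9, 0.3, -0.7]
grip_width: 0.209
grasp_force: 98.9
```

Call:
drive_tool(turn=[[0,0,0],[0,0,0],[0,0,0]], delta_pos=[[0,0,0.1],[0,0,0.1],[0,0,0]], jaw=[-1,-1,-1])

```text
time: 16.05
eef_pos: [0.5571, 0.2222, 0.147]
tcp_rot: [0.0, 0.988, 0.157, -0.0]
ft_force: [0.1, -0.0, -0.6]
grip_width: 0.211
grasp_force: 98.9
```

Call:
drive_tool(turn=[[0,0,0],[0,0,0],[0,0,0]], delta_pos=[[0,0,0.1],[0,0,0.1],[0,0,0]], jaw=[-1,-1,-1])

```text
time: 16.35
eef_pos: [0.5575, 0.2223, 0.146]
tcp_rot: [-0.0, 0.988, 0.157, 0.0]
ft_force: [-1.1, -0.2, 3.0]
grip_width: 0.208
grasp_force: 98.9
```

Call:
drive_tool(turn=[[0,0,0],[0,0,0],[0,0,0]], delta_pos=[[0,0,0.1],[0,0,0.1],[0,0,0]], jaw=[-1,-1,-1])

```text
time: 16.65
eef_pos: [0.5578, 0.2225, 0.1449]
tcp_rot: [-0.0, 0.988, 0.157, 0.001]
ft_force: [-1.7, -0.7, 6.6]
grip_width: 0.206
grasp_force: 98.9
```

Call:
drive_tool(turn=[[0,0,0],[0,0,0],[0,0,0]], delta_pos=[[0,0,0.1],[0,0,0.1],[0,0,0]], jaw=[-1,-1,-1])

```text
time: 16.95
eef_pos: [0.5581, 0.2226, 0.1439]
tcp_rot: [-0.0, 0.988, 0.157, 0.001]
ft_force: [-2.3, -1.3, 11.2]
grip_width: 0.203
grasp_force: 99.2
```

Call:
drive_tool(turn=[[0,0,0],[0,0,0],[0,0,0]], delta_pos=[[0,0,0.1],[0,0,0.05],[0,0,0]], jaw=[-1,-1,-1])

```text
time: 17.25
eef_pos: [0.5584, 0.2227, 0.1434]
tcp_rot: [-0.0, 0.988, 0.157, 0.001]
ft_force: [-3.6, -0.8, 13.9]
grip_width: 0.212
grasp_force: 99.5
```

Call:
drive_tool(turn=[[0,0,0],[0,0,0]], delta_pos=[[0,0,0.05],[0,0,0]], jaw=[-1,-1])

```text
time: 17.45
eef_pos: [0.5585, 0.2227, 0.1432]
tcp_rot: [-0.0, 0.988, 0.157, 0.002]
ft_force: [-2.9, -1.4, 15.6]
grip_width: 0.21
grasp_force: 99.6
```

Call:
drive_tool(turn=[[0,0,0],[0,0,0]], delta_pos=[[0,0,0],[0,0,0]], jaw=[-1,-1])

```text
time: 17.65
eef_pos: [0.5585, 0.2227, 0.1432]
tcp_rot: [-0.0, 0.988, 0.157, 0.002]
ft_force: [-3.7, -1.0, 14.9]
grip_width: 0.21
grasp_force: 99.6
```

Call:
drive_tool(turn=[[0,0,0],[0,0,0],[0,0,0],[0,0,0],[0,0,0]], delta_pos=[[0,0,0],[0,0,0],[0,0,0],[0,0,-0.5],[0,0,-1]], jaw=[-1,-1,-1,-1,-1])

```text
time: 18.15
eef_pos: [0.5564, 0.222, 0.1533]
tcp_rot: [0.0, 0.988, 0.157, -0.001]
ft_force: [-0.9, -0.3, -2.3]
grip_width: 0.211
grasp_force: 99.1
```

Call:
drive_tool(turn=[[0,0,0],[0,0,0],[0,0,0],[0,0,0],[0,0,0]], delta_pos=[[0,0,-2],[0,0,-2],[0,0,-2],[0,0,-2],[0,0,-2]], jaw=[-1,-1,-1,-1,-1])

```text
time: 18.65
eef_pos: [0.5567, 0.2221, 0.2539]
tcp_rot: [0.0, 0.988, 0.157, -0.001]
ft_force: [-0.3, 0.3, -1.8]
grip_width: 0.207
grasp_force: 98.8
```

Call:
drive_tool(turn=[[0,0,0],[0,0,0],[0,0,0]], delta_pos=[[0,0,-0.7],[0,0,0],[0,0,0]], jaw=[-1,-1,-1])

```text
time: 18.95
eef_pos: [0.5566, 0.2221, 0.2598]
tcp_rot: [0.0, 0.988, 0.157, -0.001]
ft_force: [0.2, 0.6, -2.7]
grip_width: 0.213
grasp_force: 98.8
```

```bash
python3 - <<'E'
from h import *
s=optics.snapshot("side")[:,:,::-1]
cv2.imwrite("pics/c7.png",cv2.resize(s[60:260,240:400],None,fx=3,fy=3,interpolation=cv2.INTER_CUBIC))
rel((.5182,.448,.255))
E
```

```text
pos [0.5565 0.222  0.2593] zaxis [-2.9e-03 -8.0e-04 -1.0e+00] tool delta cm [  3.357 -22.671   0.426] ft [ 0.36  0.44 -2.08] [-0.031 -0.002  0.013] j [0.29 0.   1.74 0.   1.4  1.55] t 19.0
```

View pics/c7.png

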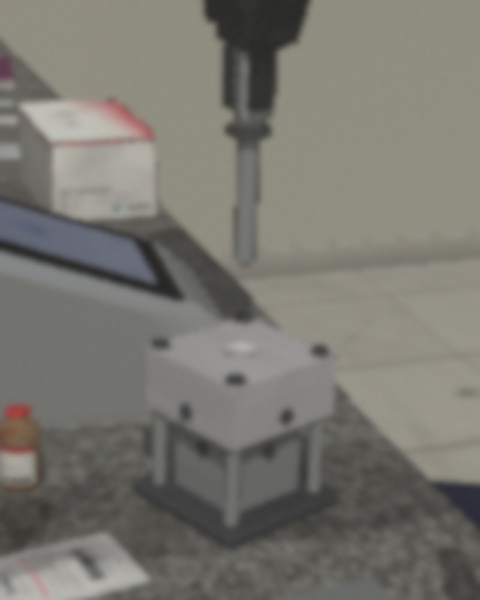

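The drift is clear of the block with its tip at crop (245,262), and no bushing is left in the gap. Now back to the stand.

Call:
drive_tool(turn=[[0,0,0],[0,0,0],[0,0,0],[0,0,0],[0,0,0]], delta_pos=[[0.5,-3.5,0],[0.6,-4,0],[0.6,-4,0],[0.6,-4,0],[0.56,-4,0]], jaw=[-1,-1,-1,-1,-1])

```text
time: 19.5
eef_pos: [0.5231, 0.4177, 0.2593]
tcp_rot: [0.001, 0.988, 0.157, -0.001]
ft_force: [-0.4, 1.2, -1.8]
grip_width: 0.209
grasp_force: 98.6
```

Call:
drive_tool(turn=[[0,0,0],[0,0,0],[0,0,0],[0,0,0],[0,0,0]], delta_pos=[[0.5,-3.17,0],[0,0,0],[0,0,0],[0,0,0],[0,0,0]], jaw=[-1,-1,-1,-1,-1])

```text
time: 20.0
eef_pos: [0.5193, 0.447, 0.2609]
tcp_rot: [0.0, 0.988, 0.156, -0.0]
ft_force: [-0.4, -0.3, -1.8]
grip_width: 0.211
grasp_force: 98.7
```

Call:
drive_tool(turn=[[0,0,0],[0,0,0],[0,0,0]], delta_pos=[[0,0,2],[0,0,2],[0,0,0]], jaw=[-1,-1,-1])

```text
time: 20.3
eef_pos: [0.5179, 0.446, 0.2174]
tcp_rot: [0.002, 0.988, 0.156, -0.003]
ft_force: [-0.4, -0.9, -2.9]
grip_width: 0.212
grasp_force: 98.7
```

```bash
python3 - <<'E'
from h import *
for i in range(4): optics.snapshot("side")
s=optics.snapshot("side")[:,:,::-1]
cv2.imwrite("pics/c8.png",cv2.resize(s[150:310,300:420],None,fx=3.5,fy=3.5,interpolation=cv2.INTER_CUBIC))
rel((.518,.448,.162))
E
```

```text
pos [0.5198 0.4484 0.2233] zaxis [ 0.0023  0.0017 -1.    ] tool delta cm [-0.199 -0.009  6.127] ft [ 0.35 -0.92 -1.1 ] [-0.012 -0.054 -0.057] j [0.63 0.21 1.58 0.   1.35 1.89] t 20.55
```

View pics/c8.png

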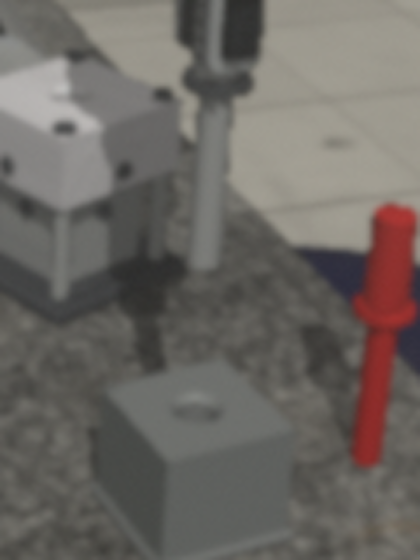

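```bash
python3 - <<'E'
from h import *
S=lambda u,v:((u+.5)/3.5-.5+300,(v+.5)/3.5-.5+150)
print(onz("side",*S(204,267),.125),onz("side",*S(197,406),.056),S(204,267),proj("side",(.5198,.4484,.125)))
rel((.518,.448,.165))
E
```

```text
[0.52030411 0.45529161 0.125     ] [0.51820638 0.45069567 0.056     ] (357.92857142857144, 225.92857142857144) (np.float64(357.5992205371056), np.float64(223.5816623655441))
pos [0.5198 0.4484 0.2233] zaxis [ 0.0023  0.0017 -1.    ] tool delta cm [-0.198 -0.009  5.827] ft [ 0.35 -0.92 -1.1 ] [-0.012 -0.054 -0.057] j [0.63 0.21 1.58 0.   1.35 1.89] t 20.55
```

Call:
drive_tool(turn=[[0,0,0],[0,0,0],[0,0,0],[0,0,0],[0,0,0]], delta_pos=[[-0.2,0,2],[0,0,2],[0,0,1.6],[0,0,0],[0,0,0]], jaw=[-1,-1,-1,-1,-1])

```text
time: 21.05
eef_pos: [0.5173, 0.4477, 0.1657]
tcp_rot: [-0.0, 0.988, 0.157, 0.0]
ft_force: [-0.4, 0.3, -1.4]
grip_width: 0.211
grasp_force: 98.7
```

Call:
drive_tool(turn=[[0,0,0],[0,0,0],[0,0,0],[0,0,0],[0,0,0]], delta_pos=[[0,0,0],[0,0,0],[0,0,0],[0,0,0],[0,0,0]], jaw=[-1,-1,-1,-1,-1])

```text
time: 21.55
eef_pos: [0.5172, 0.4476, 0.1656]
tcp_rot: [-0.0, 0.988, 0.157, 0.0]
ft_force: [-0.0, -0.4, -1.7]
grip_width: 0.209
grasp_force: 98.7
```

```bash
python3 - <<'E'
from h import *
rel((.518,.448,.155))
E
```

```text
pos [0.5172 0.4476 0.1656] zaxis [ 3.e-04  2.e-04 -1.e+00] tool delta cm [ 0.09  -0.007  1.057] ft [-0.03 -0.35 -1.71] [-0.005  0.049 -0.032] j [ 0.64  0.25  1.63 -0.    1.26  1.89] t 21.55
```

Call:
drive_tool(turn=[[0,0,0],[0,0,0],[0,0,0],[0,0,0],[0,0,0]], delta_pos=[[0.06,0,0.3],[0,0,0.3],[0,0,0.3],[0,0,0.2],[0,0,0]], jaw=[-1,-1,-1,-1,-1])

```text
time: 22.05
eef_pos: [0.5174, 0.4476, 0.1535]
tcp_rot: [0.0, 0.988, 0.157, -0.001]
ft_force: [-0.6, -1.0, -2.6]
grip_width: 0.209
grasp_force: 98.7
```

Call:
drive_tool(turn=[[0,0,0],[0,0,0],[0,0,0],[0,0,0],[0,0,0]], delta_pos=[[0,0,0.2],[0,0,0.2],[0,0,0.2],[0,0,0],[0,0,0]], jaw=[-1,-1,-1,-1,-1])

```text
time: 22.55
eef_pos: [0.5176, 0.4478, 0.1482]
tcp_rot: [0.0, 0.988, 0.157, -0.0]
ft_force: [-0.1, -0.9, -1.9]
grip_width: 0.211
grasp_force: 98.7
```

```bash
python3 - <<'E'
from h import *
rel((.518,.448,.155))
E
```

```text
pos [0.5176 0.4478 0.1482] zaxis [-1.e-04 -1.e-04 -1.e+00] tool delta cm [ 0.042 -0.011 -0.675] ft [-0.15 -0.87 -1.88] [-0.018  0.006  0.007] j [ 0.63  0.26  1.65 -0.    1.23  1.89] t 22.55
```

Call:
drive_tool(turn=[[0,0,0],[0,0,0],[0,0,0],[0,0,0],[0,0,0]], delta_pos=[[0,0,0.5],[0,0,0.5],[0,0,0.5],[0,0,0.5],[0,0,0]], jaw=[-1,-1,-1,-1,-1])

```text
time: 23.05
eef_pos: [0.5174, 0.4476, 0.127]
tcp_rot: [0.0, 0.988, 0.157, -0.0]
ft_force: [0.3, 0.3, -1.4]
grip_width: 0.211
grasp_force: 98.7
```

Call:
drive_tool(turn=[[0,0,0],[0,0,0],[0,0,0],[0,0,0],[0,0,0]], delta_pos=[[0,0,0.5],[0,0,0.5],[0,0,0.5],[0,0,0.4],[0,0,0]], jaw=[-1,-1,-1,-1,-1])

```text
time: 23.55
eef_pos: [0.5174, 0.4476, 0.1083]
tcp_rot: [0.0, 0.988, 0.157, -0.0]
ft_force: [-0.3, 0.3, -1.8]
grip_width: 0.205
grasp_force: 98.7
```

Call:
drive_tool(turn=[[0,0,0],[0,0,0],[0,0,0],[0,0,0],[0,0,0]], delta_pos=[[0,0,0.2],[0,0,0.1],[0,0,0.1],[0,0,0],[0,0,0]], jaw=[-1,-1,-1,-1,-1])

```text
time: 24.05
eef_pos: [0.5177, 0.4478, 0.1054]
tcp_rot: [-0.0, 0.988, 0.157, 0.0]
ft_force: [-0.1, 0.3, -1.4]
grip_width: 0.21
grasp_force: 98.7
```

```bash
python3 - <<'E'
from h import *
rel((.518,.448,.104))
E
```

```text
pos [0.5177 0.4478 0.1054] zaxis [ 1.e-04  0.e+00 -1.e+00] tool delta cm [ 0.037 -0.008  0.142] ft [-0.1   0.28 -1.41] [0.055 0.011 0.014] j [ 0.63  0.31  1.67 -0.    1.16  1.89] t 24.05
```

Near the floor. One more mm or so, then I'll release gently.

Call:
drive_tool(turn=[[0,0,0],[0,0,0],[0,0,0],[0,0,0]], delta_pos=[[0,0,0.1],[0,0,0.05],[0,0,0],[0,0,0]], jaw=[-1,-1,-1,-1])

```text
time: 24.45
eef_pos: [0.5179, 0.4479, 0.1045]
tcp_rot: [-0.0, 0.988, 0.157, 0.0]
ft_force: [-0.8, -1.1, 1.4]
grip_width: 0.209
grasp_force: 98.7
```

Call:
drive_tool(turn=[[0,0,0],[0,0,0],[0,0,0],[0,0,0],[0,0,0]], delta_pos=[[0,0,0],[0,0,0],[0,0,0],[0,0,0],[0,0,0]], jaw=[-0.4,-0.2,0.1,0.3,0.3])

```text
time: 24.95
eef_pos: [0.5177, 0.4478, 0.1038]
tcp_rot: [-0.0, 0.988, 0.157, 0.0]
ft_force: [0.3, -1.0, 0.2]
grip_width: 0.649
grasp_force: 0.0
```

Call:
drive_tool(turn=[[0,0,0],[0,0,0],[0,0,0],[0,0,0],[0,0,0]], delta_pos=[[0,0,-1],[0,0,-2],[0,0,-3],[0,0,-4],[0,0,-4]], jaw=[0.3,0.3,0.3,0.3,0.3])

```text
time: 25.45
eef_pos: [0.5174, 0.4476, 0.2456]
tcp_rot: [0.0, 0.988, 0.157, -0.0]
ft_force: [1.3, 0.9, -0.5]
grip_width: 0.652
grasp_force: 0.0
```

Call:
drive_tool(turn=[[0,0,0],[0,0,0],[0,0,0],[0,0,0],[0,0,0]], delta_pos=[[-3,-3,0],[-3,-3,0],[-3,-3,0],[0,0,0],[0,0,0]], jaw=[0.3,0.3,0.3,0.3,0.3])

```text
time: 25.95
eef_pos: [0.4036, 0.506, 0.2448]
tcp_rot: [-0.0, 0.987, 0.158, 0.001]
ft_force: [0.3, -0.2, -0.1]
grip_width: 0.652
grasp_force: 0.0
```

```bash
python3 - <<'E'
from h import *
s=optics.snapshot("side")[:,:,::-1]; t=optics.snapshot("top")[:,:,::-1]
a=cv2.resize(s[150:315,230:430],(400,330)); b=cv2.resize(t[170:285,215:405],None,fx=2,fy=2)[:, :380]
b=cv2.copyMakeBorder(b,0,330-b.shape[0],0,0,cv2.BORDER_CONSTANT)
cv2.imwrite("pics/c9.png",np.hstack([a,b])); rel((.518,.448,.104))
E
```

```text
pos [0.4049 0.5053 0.2443] zaxis [ 7.e-04  3.e-04 -1.e+00] tool delta cm [ 8.973  8.945 14.04 ] ft [-0.44 -0.49 -0.18] [-0.048 -0.023  0.008] j [ 0.81  0.12  1.65 -0.    1.37  2.07] t 26.05
```

View pics/c9.png

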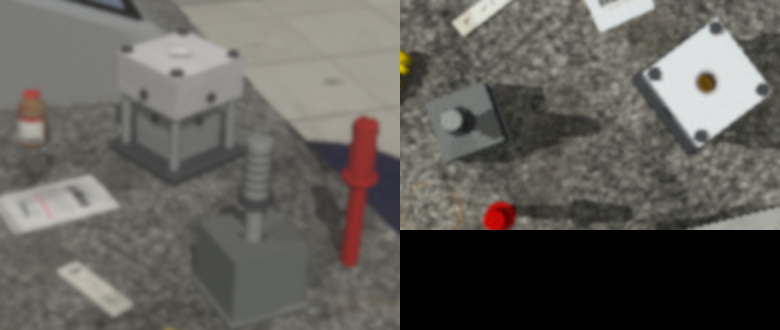

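The drift stands upright in its stand at (257,190). The bushing is deep in the bore at (707,82). The bottle, pouch, cassette and red look-alike haven't moved. Handing in.

```bash
python3 -c "
from rig import bot
print(bot.hand_in())"
```

```text
the job is handed in; nothing more can be done
None
```

I drove the bushing down onto the hidden stop, held it there at about 17 N, stood the drift back in its stand and released it, and handed the job in at about 26 s; no verdict came back.

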